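Park the key machine's carriage on its catch and fold the gauge over

TASK

Get the key-cutting machine ready for lining up the two keys: draw the sprung carriage back by its black grip bar and ease it on to the hair-trigger catch so that it stays parked there by itself, never letting it fly forward. With the carriage parked, swing the steel shoulder gauge over and fold it fully down on to the clamps without firing the catch, then take your hand away. Leave the other things on the bench where they are.

Things in the scene. Friction and masses are not known exactly. Their poses are not given: they have to be found in the camera images.
- machine: Key-cutting machine, grey casting 320 x 320 mm, fixed to the bench. Origin: centre of its underside, on the bench. +x points to its back (motor), -x to the operator, +y left, z up. Tallest parts: standing gauge 250 mm, grip bar 236 mm; the cutter disc (76 mm, left), tracer (right) and all behind them, from x = -40 mm back, stay below 195 mm.
- carriage (a joint): Rocking carriage with two key clamps, on a shaft along y at machine x = -95, z = 85 mm. Radians: 0 = sprung forward to the cutter (start); grows as its top is drawn to the operator (-x). The catch drops in once it is past about 0.43 and then holds it at 0.41 to 0.42; end stop 0.52. Pull at the grip bar 3 to 4 N at 0, 6 to 7 N at 0.42; it snaps forward if let go.
- grip_bar (a point): Middle of the black grip bar on the lever at the carriage's right end: 18 mm thick, 82 mm long along machine y. At carriage 0 it is at machine (-66, -125, 227) mm; parked at about (-126, -125, 226) mm. Behind it (+x side) nothing is higher than 195 mm, so a finger can hook behind it from above. The gauge's nearer arm is 57 mm to its left.
- catch (a joint): Catch pawl on the left of the machine, rad: 0 = down (hooked or at rest); grows as its nose lifts. The carriage's pin (machine y = +118 mm) lifts it by up to 0.1 on the way back, then it drops behind the pin by itself, by a light spring.
- trigger (a point): Top of the catch's trigger pad, 16 x 20 mm, on the tail that sticks out to the operator at machine (-209, 118, 170) mm. When the carriage is parked, pressing it down with 3 to 4 N, or lifting the nose 7 mm, fires the carriage. Keep off it.
- hook (a point): The catch's hook face, against which the carriage's 8 mm striker pin rests when parked: machine (-90, 118, 150) mm. The pawl is 10 mm wide.
- gauge (a joint): Shoulder gauge hinged on the carriage along machine y, rad relative to the carriage: 0 = folded down flat on the clamps (its stop); 1.57 = square up from the carriage; 1.75 = other stop. Starts standing up, 1.25 to 1.7. Folding moves the rod to the back (+x) and down. Stiff hinge, stays where left; about 1 to 2 N at the rod, along its arc, moves it.
- gauge_rod (a point): Middle of the gauge's tie rod: 8 mm thick, along machine y between two flat steel arms (10 mm wide) 100 mm apart; 50 mm from the hinge. Carriage parked: 197 to 204 mm high when standing up, machine (-102, -18, 174) mm when folded down. 60 mm free between the clamps beneath it.
- gauge_hinge (a point): Middle of the gauge's hinge axis (10 mm shaft along machine y), below the rod's middle. Carriage parked: machine (-148, -18, 153) mm.
- padlock: Brass padlock lying flat, 48 x 42 x 22 mm with a steel shackle; loose bystander beside the machine. Origin under its body.
- lock_cylinder: Brass door-lock cylinder lying flat, 66 x 33 x 18 mm; loose bystander beside the machine. Origin under its middle.
- blank_box: Open cardboard box of key blanks, 90 x 70 x 32 mm; loose bystander beside the machine. Origin under its middle.
- chip_brush: Wooden-handled brush, 160 mm long, lying on the bench right of the machine; loose bystander. Origin under its middle.

How it is judged (in metres and radians):
On the way, in this order (a step that is already met when the one before it is completed fails the run):
1. the carriage is parked on the catch by itself, hand off it (value of joint carriage between 0.385 and 0.445 rad and value of joint catch below 0.06 rad and contact force between catch and carriage above 2 N and contact force between the fingers and carriage below 0.2 N), for 0.3 s.
2. the gauge is folded down on the clamps (value of joint gauge below 0.06 rad and value of joint carriage above 0.385 rad), for 0.2 s.
At the end, for the whole second after the job is handed in: The carriage rests parked on the catch by itself (0.385 to 0.445 rad, pawl down within 0.06 rad and carrying the load) and the gauge is folded down on the clamps (within 0.06 rad); everything at rest, bystanders within 20 mm of their starts (all of step 2 and value of joint carriage below 0.445 rad and value of joint catch below 0.06 rad and contact force between catch and carriage above 2 N and velocity of joint carriage between -0.05 and 0.05 rad/s); the robot touches nothing.
It fails at once if the carriage flies forward (faster than 2.5 rad/s, about 0.36 m/s at the grip bar) (velocity of joint carriage below -2.5 rad/s).
It fails at once if a bystander is moved more than 20 mm (distance of any of padlock, lock_cylinder, blank_box, chip_brush from where it was at the start of the episode above 0.02 m).
It also fails if it takes over 64 s, if anything falls off the work surface, if the arm or the gripper's body presses on something with over 40 N, if the wrist force passes 120 N, or if a joint passes its speed limit or range.

ROBOT

A 6-joint arm with a two-finger parallel gripper is mounted at the origin on the work surface. World frame = base frame: x ahead of the robot, y to its left, z up, the work surface at z = 0. Lengths are in mm, angles in rad, forces in N, time in s.
With the tool pointing down it reaches from about 400 to 925 mm from the base axis. Payload 12.5 kg.
Tool frame: the origin (TCP) lies at the very end of the fingers, on their centre line; the grasp point (between the pads) lies env.hold_point_z behind it (env.hold_point_z is the distance from the TCP to the grasp point, in mm); y points along the fingers, z is the direction in which the jaws open and shut, and the axes are right-handed (so a half turn about y gives the same grasp; the last joint's range is limited). The gripper opens to 95 mm and grips with 3 to 60 N. Pads are 20 mm wide; open, the fingers measure 119 mm over their backs; the gripper's body (75 mm by 180 mm) begins 59 mm behind the grasp point.
Start: joints at [-1.287, 0.491, 1.559, -0, 1.092, -0.106], TCP at [237.526, -578.125, 214.661] pointing down, gripper open.
Joint ranges: [-3.1, 3.1], [-0.84, 2.19], [0.05, 2.79], [-1.13, 4.28], [0.06, 2.93], [-2.69, 2.69]. Speed limits (rad/s): [2.22, 2.22, 2.79, 3.14, 3.14, 3.14].

INTERFACE

Orientations are given as [roll, pitch, yaw] about the fixed x, y, z axes, in that order (R = Rz(yaw) Ry(pitch) Rx(roll)).
In Python, from cell import env gives the robot as it stands.
- The arm moves only by the shell command python3 -m inch 'ROWS'. ROWS is JSON, one flat list of numbers, 7 for each row, row after row: the shift along the tool's x, y, z in m, then the turn, a rotation vector about the tool's x, y, z in degrees, then the closure, from -1 (fully open) to 1 (shut). In form: [tx, ty, tz, ax, ay, az, hand, tx, ty, tz, ax, ay, az, hand, ...]. A call has 1 to 10 rows; each row shifts and turns the commanded pose from where the row before left it, along the tool's axes as they then stand; what a row does not reach is not made up. A row lasts 1/10 s, in which the tool goes at most 50 mm and 8.59 degrees, less where a joint would pass 70% of its speed; a pose out of reach is approached as far as the arm can. A call is refused whole if a number of a shift passes 0.05 or a number of a turn 8.59, either way. A call with a gripper value outside its range is refused whole. The fingers move at their own pace and stop on an object; the grip force is fixed at half the most. Time passes only in rows, so rows that do not move let the fingers close. It gives the time, the measured TCP pose, the force and the opening at its end, in the units of the state.
- env.state(): the state, without advancing time (a new reading comes with each control period).
- env.read_camera(name): name is "scene" or "top" or "wrist"; returns a dict with "pixels" (420x560x3 uint8, blue, green, red), "depth" (420x560 float32, mm along the optical axis (not along the pixel's ray), 0 where there is no reading), "mtx" (3x3 intrinsics, pixels), "R" (3x3) and "t" (3): a world point X has camera coordinates R X + t. Camera axes: x right, y down, z forward; pixel columns grow to the right and rows downward; lengths in mm; the calibration is good to about 2 mm. A picture is of the moment at which its call begins.
- env.job_done(): hands the job in, once; it reports no verdict.
The state is a dict: "t": time; "joints": joint angles; "qvel": joint speeds; "tau": joint torques, N m; "eef_pos": TCP position; "tcp_rot": TCP orientation; "ft_force": force on the tool from outside, world axes, zero at the start; "moment": the same for the moment, N m; "opening": opening from 0.0 (shut) to 1.0 (fully open).
Only numpy, scipy, OpenCV 4.12 (cv2) and the standard library are available. Lean on these libraries where they do the work, as an engineer would, in place of code of your own. Each camera call takes 0.05 s, during which the arm holds its last target.

## Working session

There is one attempt and no reset: what is moved stays moved. The work goes in short steps, Python scripts to look and compute and a shell command to move; the robot and the scene stay as the last step left them, time stands still between calls to the robot, and variables do not carry over. Pictures are saved under pics/ and viewed, and the job is handed in when it is done.

```bash
ls; mkdir -p pics
python3 - <<'E'
from cell import env
import cv2,numpy as np
s=env.state();print(s, env.hold_point_z)
for n in("scene","top","wrist"):
    c=env.read_camera(n);cv2.imwrite(f"pics/{n}0.png",c["pixels"]);np.savez(f"pics/{n}0.npz",**c)
    print(n,c["mtx"].round(1).tolist(),c["R"].round(3).tolist(),c["t"].round(1))
E
```

```text
pics
{'t': 0.0, 'joints': array([-1.28659309e+00,  4.91571717e-01,  1.55947200e+00, -1.27909815e-05,
        1.09167649e+00, -1.05634589e-01]), 'qvel': array([ 1.36422430e-03, -5.78879911e-04,  3.16492447e-04,  4.89387609e-04,
        7.13026773e-05, -2.35118010e-04]), 'tau': array([ 2.39918532e-03, -6.12644148e+01, -2.58175617e+01,  6.92441245e-02,
        4.82554967e-02, -1.19432270e-04]), 'eef_pos': array([ 237.45194486, -577.86708502,  214.04642509]), 'tcp_rot': array([-1.57191879e+00,  1.07606102e-04, -2.75174899e+00]), 'ft_force': array([0.42064031, 0.01405125, 0.29184963]), 'moment': array([-0.01161956, -0.03108339,  0.02071719]), 'opening': 0.9983228515393042} 18.8
scene [[379.7, 0.0, 278.1], [0.0, 379.7, 207.7], [0.0, 0.0, 1.0]] [[0.52, 0.854, -0.001], [0.72, -0.439, -0.538], [-0.46, 0.279, -0.843]] [-300.4 -333.5 1444.6]
top [[534.5, 0.0, 271.9], [0.0, 534.5, 205.1], [0.0, 0.0, 1.0]] [[0.01, -1.0, -0.017], [-0.982, -0.006, -0.19], [0.19, 0.019, -0.982]] [  -3.4  618.4 1474.7]
wrist [[320.9, 0.0, 274.6], [0.0, 320.9, 205.0], [0.0, 0.0, 1.0]] [[0.38, -0.925, -0.001], [-0.89, -0.366, 0.272], [-0.252, -0.102, -0.962]] [-624.   -30.6  391.8]
```

View pics/scene0.png

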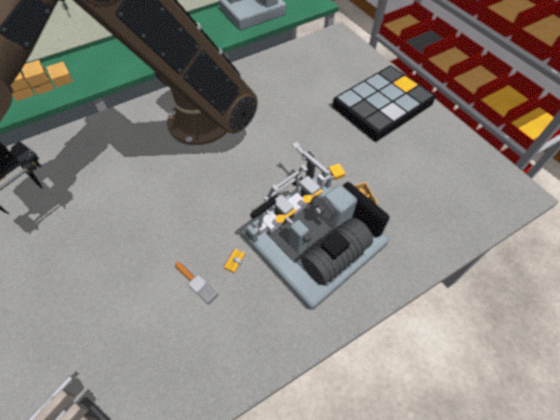

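View pics/top0.png

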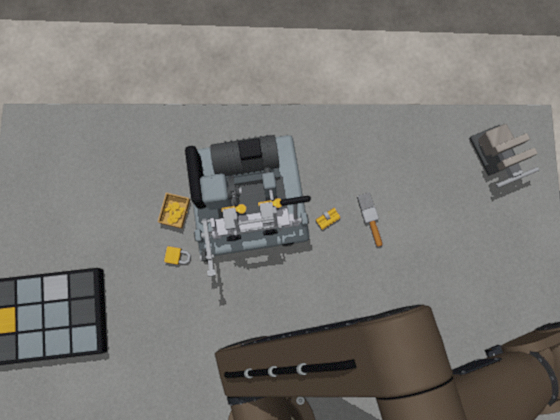

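View pics/wrist0.png

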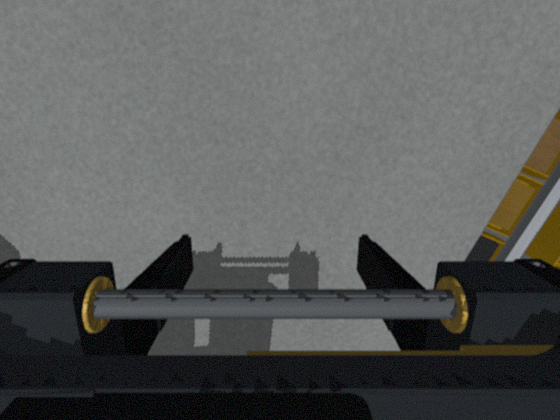

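```bash
cat > h.py <<'E'
import numpy as np,cv2
def world(c,u=None):
    K,R,t=c["mtx"],c["R"],c["t"];d=c["depth"].astype(float)
    v,u=np.mgrid[0:d.shape[0],0:d.shape[1]]
    P=np.stack([(u-K[0,2])/K[0,0]*d,(v-K[1,2])/K[1,1]*d,d],-1)
    W=(P-t)@R; W[d==0]=np.nan; return W
E
python3 - <<'E'
import numpy as np,cv2
from h import *
c=np.load("pics/top0.npz");W=world(c);p=c["pixels"]
cv2.imwrite("pics/topz.png",cv2.resize(p[120:300,150:340],None,fx=4,fy=4,interpolation=cv2.INTER_CUBIC)[:600,:800])
s=np.load("pics/scene0.npz");cv2.imwrite("pics/scz.png",cv2.resize(s["pixels"][130:310,230:410],None,fx=3.3,fy=3.3,interpolation=cv2.INTER_CUBIC))
# grip: dark, high
for n,c in(("top",c),("scene",s)):
    W=world(c);p=c["pixels"]
    m=(p.max(-1)<45)&(W[...,2]>205)&(W[...,2]<250)&(W[...,0]>500)&(abs(W[...,1])<250)
    k,l,st,ce=cv2.connectedComponentsWithStats(m.astype(np.uint8))
    for i in range(1,k):
        if st[i,4]>15:
            q=W[l==i];d=np.linalg.svd(q-q.mean(0))[2][0]
            print(n,st[i],np.median(q,0),q.min(0),q.max(0),d)
    # base plate outline
    m=(W[...,2]>15)&(W[...,2]<260)&(W[...,0]>450)&(W[...,0]<1150)&(W[...,1]>-230)&(W[...,1]<330)
    k,l,st,ce=cv2.connectedComponentsWithStats(m.astype(np.uint8))
    for i in range(1,k):
        if st[i,4]>40:
            q=W[l==i];print(n,st[i],q.min(0),q.max(0)); r=cv2.minAreaRect(q[:,:2].astype(np.float32));print(r)
E
```

```text
top [281 196  29  10 156] [597.60445052 -59.98545809 234.31286422] [585.46257884 -95.70551488 227.01851167] [609.63504347 -24.55872621 242.23797843] [-0.16619429  0.98608067  0.00493666]
top [  184   135   127   128 12289] [ 450.29787765 -102.32964635   15.6081923 ] [829.47528671 243.83379779 251.65072444]
((640.1454467773438, 72.65235137939453), (346.0549011230469, 325.8927307128906), 9.346135139465332)
top [160 193  29  36 170] [556.54472221 249.47260955  15.56692381] [658.32468846 329.96753126  39.24989892]
((607.8762817382812, 293.0555114746094), (71.63422393798828, 90.73564910888672), 77.19154357910156)
top [315 208  25  20 201] [ 561.18536858 -194.77352195   15.00389996] [ 618.85114925 -124.30544207   33.30953217]
((589.4097900390625, -158.90280151367188), (42.591766357421875, 65.0830307006836), 36.394412994384766)
top [164 247  18  18 241] [450.10956529 265.82731175  15.13734881] [500.13053758 314.48277381  32.1279662 ]
((475.82525634765625, 289.565673828125), (47.78756332397461, 47.942806243896484), 81.43655395507812)
scene [251 198  24  20 123] [602.46387108 -61.37623171 233.83117846] [588.48009381 -94.23238098 227.98947488] [611.82869667 -22.62382977 238.48784821] [ 0.18781468 -0.98214891 -0.01044853]
scene [  241   150   149   160 13004] [ 450.29066327 -101.74201894   15.00141877] [834.65535347 329.6936773  247.7803081 ]
((632.697509765625, 127.04498291015625), (346.95062255859375, 430.6161193847656), 9.497495651245117)
scene [225 249  19  22 157] [ 559.301981   -189.86658073   15.05330858] [ 617.78140302 -124.77376744   29.79371088]
((592.6904907226562, -155.97781372070312), (39.455867767333984, 67.0377197265625), 35.293155670166016)
```

View pics/topz.png

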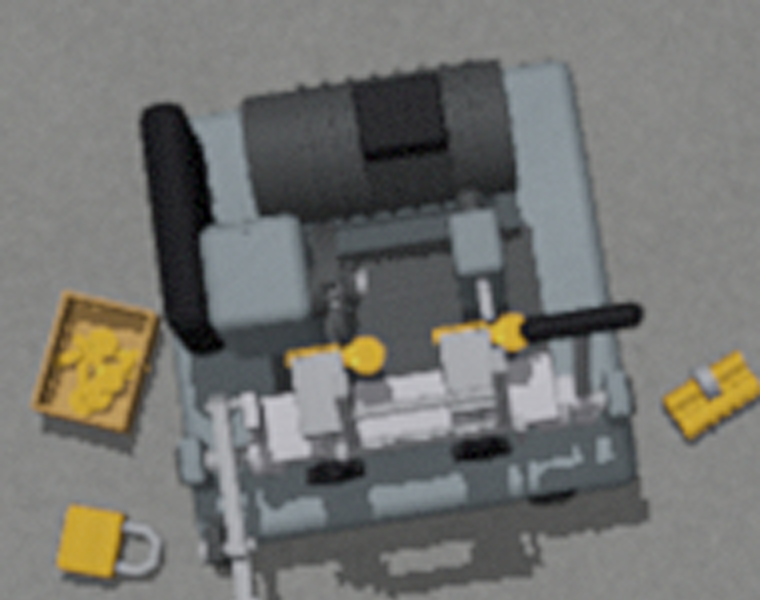

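View pics/scz.png

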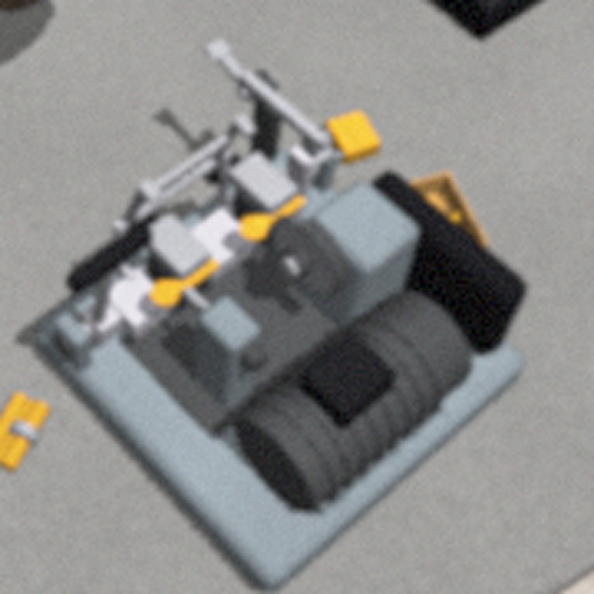

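```bash
python3 -m inch '[0,-0.01,0,0,-7.72,0,0.2, 0,-0.01,0,0,-7.72,0,0.2, 0,-0.01,0,0,-7.72,0,0.2, 0,-0.01,0,0,-7.72,0,0.2, 0,-0.01,0,0,-7.72,0,0.2, 0,-0.01,0,0,-7.72,0,0.2, 0,-0.01,0,0,-7.72,0,0.2, 0,-0.01,0,0,-7.72,0,0.2, 0,-0.01,0,0,-7.72,0,0.2, 0,-0.01,0,0,-7.72,0,0.2]'
python3 - <<'E'
import numpy as np,cv2
from h import *
th=0.165;R=np.array([[np.cos(th),-np.sin(th)],[np.sin(th),np.cos(th)]]);o=np.array([644.6,73.6])
for n in("top","scene"):
    W=world(np.load(f"pics/{n}0.npz"));z=W[...,2];M=(W[...,:2]-o)@R
    near=(abs(M[...,0])<230)&(abs(M[...,1])<200)
    for lo,hi in((12,60),):
        m=near&(z>lo)&(z<hi);q=M[m];print(n,lo,np.percentile(q,[.5,1,2,98,99,99.5],axis=0).T.round(0))
    m=near&(z>215)&(M[...,1]>-75)&(M[...,1]<60);print("rod",n,M[m].mean(0),z[m].max(),m.sum(),M[m].min(0),M[m].max(0))
    m=near&(z>205)&(M[...,1]<-80);print("bar",n,M[m].mean(0),z[m].max(),m.sum(),M[m].min(0),M[m].max(0))
    m=near&(M[...,0]<-190)&(z>120);print("tail",n,M[m].mean(0),z[m].max(),m.sum(),M[m].min(0),M[m].max(0))
E
```

```text
t: 1.15
eef_pos: [237.5, -578.0, 314.8]
tcp_rot: [-1.571, 0.0, -1.399]
ft_force: [0.4, 0.2, 0.3]
opening: 0.401
top 12 [[-154. -152. -152.  155.  160.  163.]
 [-194. -158. -155.  175.  191.  197.]]
rod top [-97.85965882 -14.93632921] 251.65072443826526 204 [-106.22000054  -70.55699563] [-78.0844777   39.05404561]
bar top [ -69.23575639 -122.01946986] 242.23797843437305 221 [ -78.13083847 -163.03059056] [-59.12121542 -82.59517106]
tail top [-206.49837398  120.16858366] 175.01733977655655 69 [-219.03319346  110.73993164] [-190.18725134  130.02572848]
scene 12 [[-146. -143. -140.  169.  170.  170.]
 [-194. -157. -156.  143.  149.  154.]]
rod scene [-93.67665682 -12.11153635] 247.78030810075438 162 [-104.78383987  -69.37541653] [-75.74369481  41.25348803]
bar scene [ -63.92117354 -123.3957475 ] 238.48784821255904 212 [ -74.65265197 -160.68203629] [-56.95548001 -82.18953941]
tail scene [-204.39414089  121.3988288 ] 172.04703596326758 45 [-217.97881766  112.37327994] [-191.96496463  130.99745348]
```

```bash
python3 -m inch '[-0.025,0,0.025,0,0,0,0.2,-0.025,0,0.025,0,0,0,0.2,-0.025,0,0.025,0,0,0,0.2,-0.025,0,0.025,0,0,0,0.2,-0.025,0,0.025,0,0,0,0.2,-0.025,0,0.025,0,0,0,0.2,-0.025,0,0.025,0,0,0,0.2,-0.025,0,0.025,0,0,0,0.2,-0.025,0,0.025,0,0,0,0.2]'
python3 -m inch '[-0.025,0,0.025,0,0,0,0.2,-0.025,0,0.025,0,0,0,0.2,-0.025,0,0.025,0,0,0,0.2,-0.025,0,0.025,0,0,0,0.2,-0.025,0,0.025,0,0,0,0.2,-0.025,0,0.025,0,0,0,0.2,-0.025,0,0.025,0,0,0,0.2,-0.025,0,0.025,0,0,0,0.2,-0.025,0,0.022,0,0,0,0.2,0,0,0,0,0,0,0.2]'
```

```text
t: 2.05
eef_pos: [422.7, -317.6, 314.6]
tcp_rot: [-1.571, 0.0, -1.404]
ft_force: [0.8, -0.8, -0.4]
opening: 0.401
t: 3.05
eef_pos: [605.1, -57.3, 313.9]
tcp_rot: [-1.571, 0.001, -1.401]
ft_force: [-0.8, -0.7, -0.8]
opening: 0.401
```

```bash
cat > look.py <<'E'
import sys,cv2,numpy as np
from cell import env
from h import *
tag=sys.argv[1]
for n in sys.argv[2:]:
    c=env.read_camera(n);np.savez(f"pics/{n}{tag}.npz",**c);p=c["pixels"]
    if n=="top":p=cv2.resize(p[120:290,150:370],None,fx=3.5,fy=3.5,interpolation=cv2.INTER_CUBIC)
    if n=="scene":p=cv2.resize(p[110:310,210:410],None,fx=3,fy=3,interpolation=cv2.INTER_CUBIC)
    cv2.imwrite(f"pics/{n}{tag}.png",p)
E
cat > bar.py <<'E'
import sys
from h import *
th=0.165;R=np.array([[np.cos(th),-np.sin(th)],[np.sin(th),np.cos(th)]]);o=np.array([645.5,76.3])
E
python3 look.py 1 wrist scene
```

```text
(no output)
```

View pics/wrist1.png

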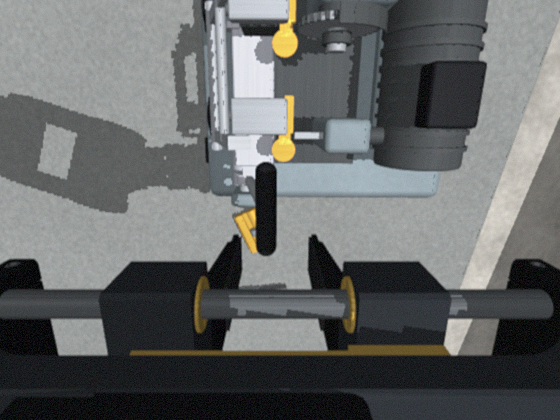

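View pics/scene1.png

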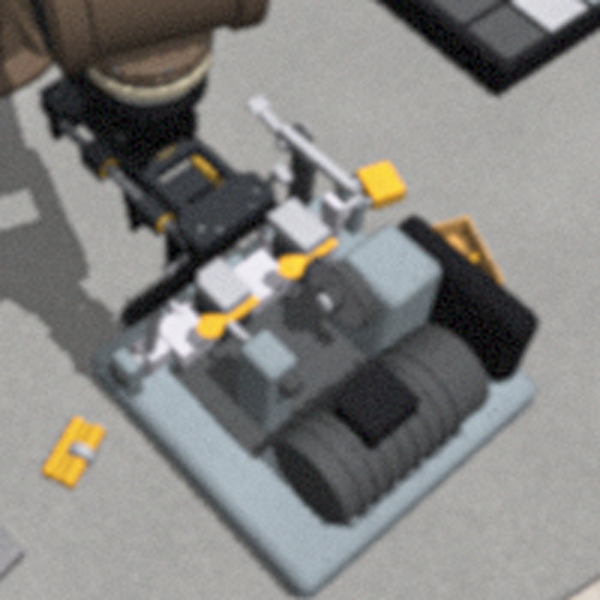

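Run:
```python
from bar import *
c=np.load("pics/wrist1.npz");W=world(c);p=c["pixels"];z=W[...,2]
m=np.zeros(z.shape,bool);m[150:265,245:290]=1
m&=(p.max(-1)<60)&(z>200)&(z<245)
q=W[m];print(m.sum(),q.min(0),q.max(0),q.mean(0),((q.mean(0)[:2]-o)@R))
i=np.polyfit(q[:,1],q[:,0],1);print(i)
```

```text
1763 [584.88134734 -95.43176145 228.49789446] [611.10331589 -18.3514354  237.5649383 ] [597.5300034  -54.67943712 234.46197784] [ -68.83216302 -121.32133719]
[-1.63614305e-01  5.88583665e+02]
```

```bash
python3 -m inch '[0,0.015,-0.006,0,0,0,0.2,0,0.015,0,0,0,0,0.2,0,0.015,0,0,0,0,0.2,0,0.015,0,0,0,0,0.2,0,0.012,0,0,0,0,0.2,0,0.012,0,0,0,0,0.2,0,0.01,0,0,0,0,0.2,0,0.01,0,0,0,0,0.2,0,0,0,0,0,0,0.2]'; python3 look.py 2 wrist top
```

```text
t: 4.05
eef_pos: [597.5, -61.3, 209.3]
tcp_rot: [-1.573, 0.001, -1.404]
ft_force: [-0.1, -0.7, -0.5]
opening: 0.399
```

View pics/wrist2.png

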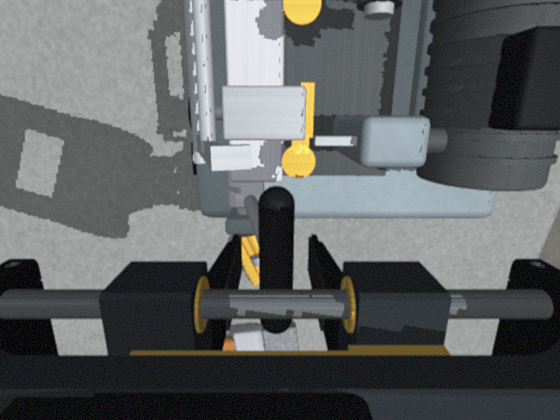

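```bash
python3 -m inch '[0,0,0,0,0,0,0.5,0,0,0,0,0,0,0.5,0,0,0,0,0,0,0.5,0,0,-0.005,0,0,0,0.5,0,0,-0.005,0,0,0,0.5,0,0,-0.005,0,0,0,0.5,0,0,-0.005,0,0,0,0.5]'
python3 -m inch '[0,0,-0.006,0,0,0,0.5,0,0,-0.006,0,0,0,0.5,0,0,-0.006,0,0,0,0.5,0,0,-0.006,0,0,0,0.5,0,0,-0.006,0,0,0,0.5,0,0,-0.006,0,0,0,0.5,0,0,0,0,0,0,0.5]'
```

```text
t: 4.85
eef_pos: [579.2, -64.7, 211.8]
tcp_rot: [-1.566, -0.001, -1.405]
ft_force: [6.6, 0.9, 3.6]
opening: 0.248
t: 5.55
eef_pos: [543.0, -70.8, 211.2]
tcp_rot: [-1.568, -0.001, -1.405]
ft_force: [5.7, 0.3, 0.3]
opening: 0.249
```

```bash
python3 -m inch '[0,0,-0.003,0,0,0,0.5,0,0,-0.003,0,0,0,0.5,0,0,-0.003,0,0,0,0.5,0,0,-0.003,0,0,0,0.5,0,0,0,0,0,0,0.5,0,0,0,0,0,0,0.5]'; python3 look.py 3 scene top
```

```text
t: 6.15
eef_pos: [531.9, -72.6, 211.1]
tcp_rot: [-1.567, -0.001, -1.405]
ft_force: [7.9, 1.3, -1.4]
opening: 0.251
```

View pics/scene3.png

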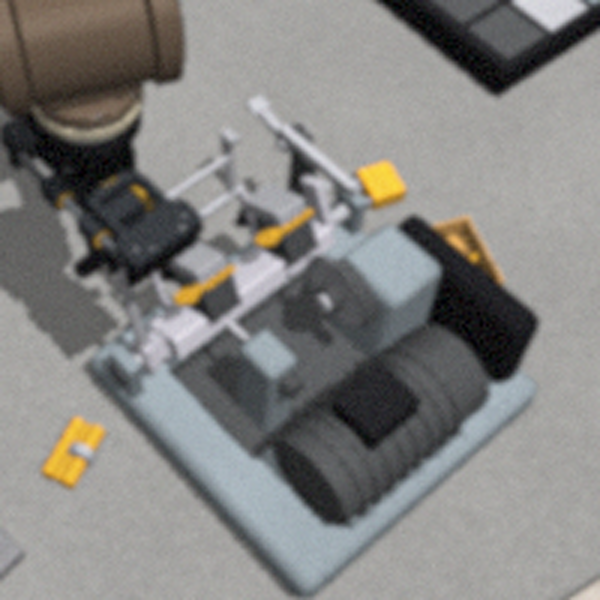

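```bash
python3 -m inch '[0,0,0.002,0,0,0,0.5,0,0,0.002,0,0,0,0.5,0,0,0.002,0,0,0,0.5,0,0,0,0,0,0,0.5,0,0,0,0,0,0,0.5]';python3 -m inch '[0,0,0.001,0,0,0,0.5,0,0,0.001,0,0,0,0.5,0,0,0.001,0,0,0,0.5,0,0,0,0,0,0,0.5,0,0,0,0,0,0,0.5]'
```

```text
t: 6.75
eef_pos: [536.7, -71.6, 210.7]
tcp_rot: [-1.571, -0.0, -1.404]
ft_force: [2.1, 0.5, 2.1]
opening: 0.253
t: 7.25
eef_pos: [539.6, -71.1, 210.5]
tcp_rot: [-1.571, 0.0, -1.404]
ft_force: [0.3, -0.1, -0.2]
opening: 0.252
```

```bash
python3 -m inch '[0,0,0.001,0,0,0,0.5,0,0,0.001,0,0,0,0.5,0,0,0,0,0,0,0.5,0,0,0,0,0,0,0.5]';python3 -m inch '[0,0,0,0,0,0,0.2,0,0,0,0,0,0,0.2,0,0,0,0,0,0,0.2,0,0,0,0,0,0,0.2,0,0,0,0,0,0,0.2]';python3 look.py 4 wrist
```

```text
t: 7.65
eef_pos: [541.7, -70.7, 210.6]
tcp_rot: [-1.571, -0.0, -1.404]
ft_force: [0.6, -0.8, 0.5]
opening: 0.251
t: 8.15
eef_pos: [541.7, -70.8, 210.6]
tcp_rot: [-1.571, -0.0, -1.404]
ft_force: [0.1, -0.9, 0.8]
opening: 0.399
```

View pics/wrist4.png

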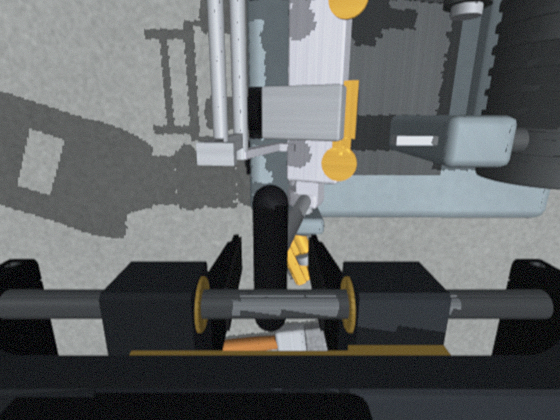

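```bash
python3 -m inch '[0,-0.005,0,0,0,0,0.2,0,-0.015,0,0,0,0,0.2,0,-0.02,0,0,0,0,0.2,0,-0.02,0,0,0,0,0.2,0,-0.02,0,0,0,0,0.2,0,-0.02,0,0,0,0,0.2,0,0,0,0,0,0,0.2]';python3 look.py 5 wrist scene
python3 - <<'E'
from bar import *
for n in("wrist","scene"):
    c=np.load(f"pics/{n}5.npz");W=world(c);p=c["pixels"];z=W[...,2];M=(W[...,:2]-o)@R
    near=(abs(M[...,0])<230)&(abs(M[...,1])<200)
    m=near&(z>208)&(z<245)&(M[...,1]<-80)&(M[...,1]>-170)&(p.max(-1)<60);print("bar",n,m.sum(),M[m].mean(0),z[m].max())
    m=near&(M[...,0]<-145)&(z>180)&(z<215)&(M[...,1]>-85)&(M[...,1]<50);q=M[m]
    print("rod",n,m.sum(),q.mean(0),q.min(0),q.max(0),z[m].mean(),z[m].max())
    v=np.argwhere(m);print(v.min(0),v.max(0))
E
```

```text
t: 8.9
eef_pos: [542.4, -70.9, 313.3]
tcp_rot: [-1.567, -0.002, -1.404]
ft_force: [0.5, 0.1, 0.0]
opening: 0.397
bar wrist 1831 [-128.38988563 -120.90752074] 237.4601948741886
rod wrist 1341 [-154.96177025  -11.84291327] [-159.60414464  -63.95668262] [-150.41282746   37.90070044] 205.9582121874286 214.60452738579866
[  0 230] [129 246]
bar scene 137 [-123.5964734  -126.68958351] 237.31537655397963
rod scene 116 [-152.37488949   -7.75667572] [-160.09241494  -71.31981953] [-148.52222679   40.01470787] 201.82399139996983 214.47856154816623
[159 258] [185 289]
```

View pics/wrist5.png

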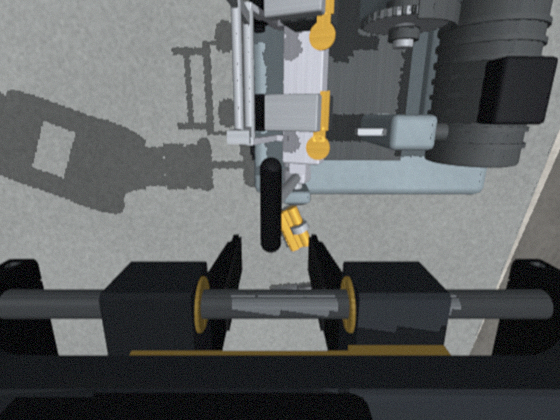

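View pics/scene5.png

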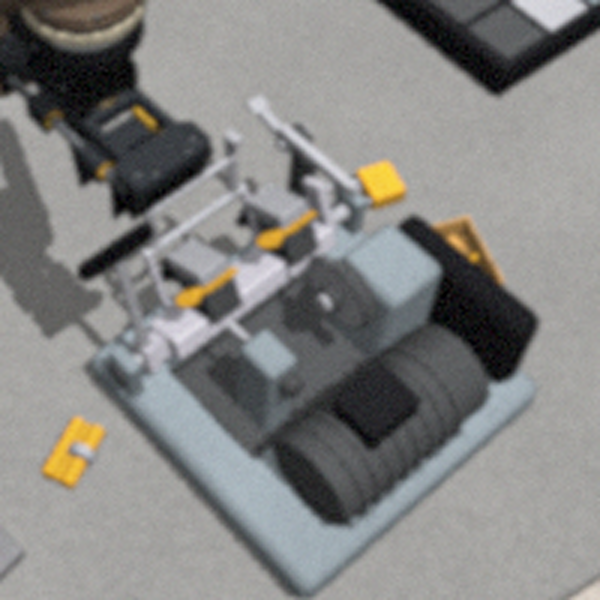

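```bash
python3 -m inch '[-0.022,0,-0.013,0,0,0,1,-0.022,0,-0.013,0,0,0,1,-0.022,0,-0.013,0,0,0,1,-0.022,0,-0.013,0,0,0,1,-0.022,0,-0.012,0,0,0,1,0,0.03,0,0,0,0,1,0,0.03,0,0,0,0,1,0,0.02,0,0,0,0,1,0,0,0,0,0,0,1]';python3 look.py 6 wrist
python3 - <<'E'
from bar import *
from cell import env
s=env.state();print((s["eef_pos"][:2]-o)@R,s["eef_pos"][2])
c=np.load("pics/wrist6.npz");W=world(c);z=W[...,2];M=(W[...,:2]-o)@R
m=(M[...,0]<-135)&(M[...,0]>-175)&(z>190)&(z<225)&(M[...,1]>0)&(M[...,1]<30);q=M[m];print(m.sum(),np.percentile(q,[5,50,95],axis=0),np.percentile(z[m],[5,50,95]))
E
```

```text
t: 9.9
eef_pos: [458.8, 27.3, 227.8]
tcp_rot: [-1.577, 0.001, -1.404]
ft_force: [0.4, 0.5, 0.1]
opening: 0.005
[-191.37806657  -17.91331089] 229.43106448429293
509 [[-159.41228205    1.47370053]
 [-156.74133      12.9212726 ]
 [-152.47366466   26.6170197 ]] [204.63715232 207.05168228 208.52207714]
```

View pics/wrist6.png

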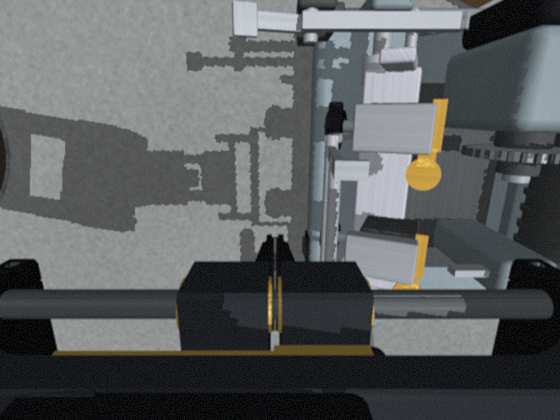

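```bash
python3 -m inch '[0,0.015,0,0,0,0,1,0,0.015,0,0,0,0,1,0,0.01,0,0,0,0,1,0,0,0,0,0,0,1,0,0,0.005,0,0,0,1,0,0,0.005,0,0,0,1,0,0,0,0,0,0,1]'
python3 -m inch '[0,0,0.005,0,0,0,1,0,0,0.005,0,0,0,1,0,0,0.005,0,0,0,1,0,0,0.005,0,0,0,1,0,0,0,0,0,0,1]'
```

```text
t: 10.65
eef_pos: [471.2, 28.8, 191.2]
tcp_rot: [-1.569, -0.0, -1.404]
ft_force: [-0.1, 0.0, 0.2]
opening: 0.005
t: 11.15
eef_pos: [490.5, 32.2, 190.5]
tcp_rot: [-1.571, -0.0, -1.404]
ft_force: [0.5, 0.0, 0.4]
opening: 0.001
```

```bash
python3 -m inch '[0,0,0.005,0,0,0,1,0,0,0.005,0,0,0,1,0,0,0.005,0,0,0,1,0,0,0.004,0,0,0,1,0,0,0.004,0,0,0,1,0,0,0,0,0,0,1]'; python3 look.py 7 scene wrist
```

```text
t: 11.75
eef_pos: [513.2, 36.0, 190.6]
tcp_rot: [-1.57, -0.0, -1.404]
ft_force: [-0.3, -0.8, 0.2]
opening: 0.003
```

View pics/scene7.png

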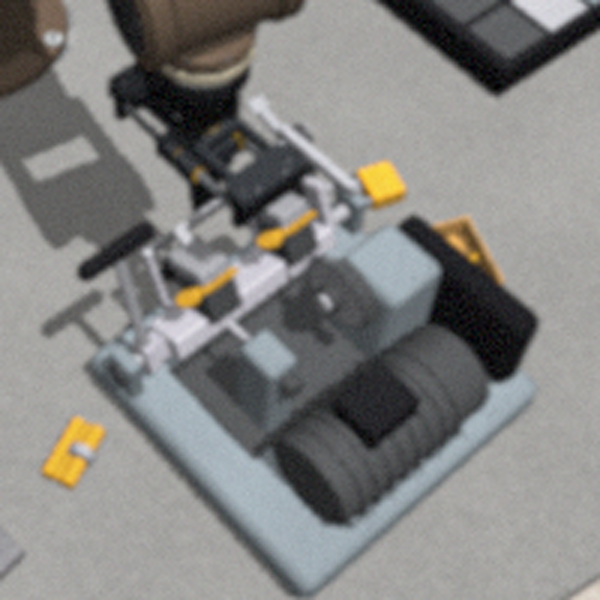

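View pics/wrist7.png

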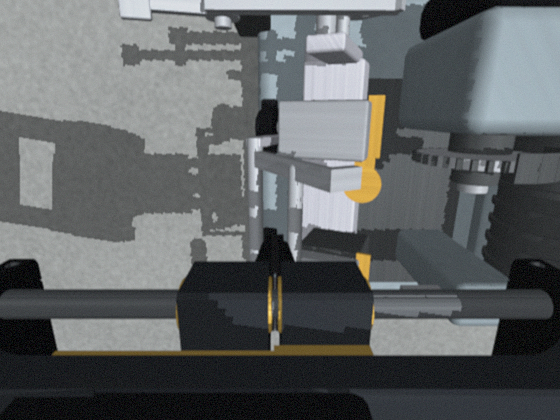

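Run:
```python
from bar import *
c=np.load("pics/wrist7.npz");W=world(c);z=W[...,2];M=(W[...,:2]-o)@R
for v in(200,215):
  for u in range(240,312,4): print(v,u,M[v,u].round(0),z[v,u].round(0))
```

```text
200 240 [-177.  -36.] 1.0
200 244 [-172.  -37.] -1.0
200 248 [-154.    5.] 157.0
200 252 [-152.    6.] 159.0
200 256 [-149.    6.] 158.0
200 260 [-147.    5.] 157.0
200 264 [-147.  -23.] 53.0
200 268 [-143.  -22.] 54.0
200 272 [-139.  -22.] 54.0
200 276 [-135.  -22.] 55.0
200 280 [-132.  -22.] 56.0
200 284 [-128.  -22.] 54.0
200 288 [-130.   17.] 201.0
200 292 [-128.   17.] 202.0
200 296 [-126.   17.] 202.0
200 300 [-124.   17.] 202.0
200 304 [-112.   -9.] 103.0
200 308 [-109.   -9.] 104.0
215 240 [-177.  -55.] 0.0
215 244 [-173.  -55.] -0.0
215 248 [-155.   -6.] 156.0
215 252 [-152.   -5.] 158.0
215 256 [-149.   -5.] 159.0
215 260 [-147.   -5.] 158.0
215 264 [-148.  -38.] 52.0
215 268 [-143.  -38.] 54.0
215 272 [-139.  -37.] 55.0
215 276 [-135.  -37.] 56.0
215 280 [-131.  -38.] 55.0
215 284 [-127.  -37.] 56.0
215 288 [-130.    9.] 201.0
215 292 [-128.    9.] 202.0
215 296 [-126.    9.] 201.0
215 300 [-124.    9.] 202.0
215 304 [-112.  -22.] 104.0
215 308 [-109.  -22.] 103.0
```

```bash
python3 -m inch '[0,0,0.004,0,0,0,1,0,0,0.004,0,0,0,1,0,0,0.004,0,0,0,1,0,0,0,0,0,0,1,0,-0.015,-0.002,0,0,0,1,0,-0.013,0,0,0,0,1,0,0,0,0,0,0,1]'; python3 look.py 8 wrist;python3 - <<'E'
from bar import *
from cell import env
s=env.state();print((s["eef_pos"][:2]-o)@R,s["eef_pos"][2])
c=np.load("pics/wrist8.npz");W=world(c);z=W[...,2];M=(W[...,:2]-o)@R
m=(z>175)&(z<212)&(M[...,1]>5)&(M[...,1]<20)&(M[...,0]>-150)&(M[...,0]<-85)
print(m.sum(),np.percentile(M[m],[5,50,95],axis=0),np.percentile(z[m],[5,50,95]))
E
```

```text
t: 12.55
eef_pos: [523.4, 37.6, 220.1]
tcp_rot: [-1.567, -0.001, -1.404]
ft_force: [0.6, 0.4, 0.6]
opening: 0.005
[-127.25366934  -18.05662101] 219.0871363535612
276 [[-119.79542426    5.9099713 ]
 [-116.44231619   12.54906076]
 [-112.89646986   19.11583004]] [192.34666774 194.39889662 195.60442483]
```

View pics/wrist8.png

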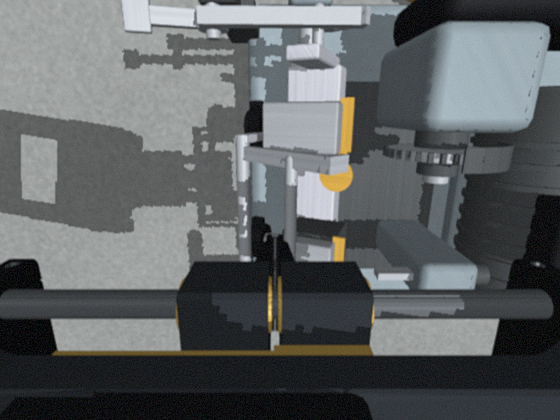

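```bash
python3 -m inch '[0,0,0.008,0,0,0,1,0,0,0.007,0,0,0,1,0,0.01,0,0,0,0,1,0,0.012,0,0,0,0,1,0,0,0,0,0,0,1]'; python3 -m inch '[0,0.004,0.002,0,0,0,1,0,0.004,0.002,0,0,0,1,0,0.004,0.002,0,0,0,1,0,0,0,0,0,0,1]'
```

```text
t: 13.1
eef_pos: [537.0, 40.1, 194.7]
tcp_rot: [-1.573, 0.0, -1.404]
ft_force: [-1.0, 0.3, 0.3]
opening: 0.005
t: 13.5
eef_pos: [542.9, 41.0, 184.0]
tcp_rot: [-1.572, 0.0, -1.404]
ft_force: [-0.7, -0.2, -0.8]
opening: 0.004
```

```bash
python3 -m inch '[0,0.003,0.002,0,0,0,1,0,0.002,0.002,0,0,0,1,0,0,0,0,0,0,1]'; python3 -m inch '[0,0.001,0,0,0,0,1,0,0.001,0,0,0,0,1,0,0,0,0,0,0,1]'; python3 -m inch '[0,0.001,0,0,0,0,1,0,0,0,0,0,0,1]'
```

```text
t: 13.8
eef_pos: [547.1, 41.7, 179.2]
tcp_rot: [-1.572, 0.0, -1.404]
ft_force: [0.4, 0.2, -0.5]
opening: 0.006
t: 14.1
eef_pos: [547.4, 41.7, 178.1]
tcp_rot: [-1.57, -0.0, -1.404]
ft_force: [0.6, 0.4, 3.9]
opening: 0.005
t: 14.3
eef_pos: [547.5, 41.7, 177.8]
tcp_rot: [-1.569, -0.0, -1.404]
ft_force: [-0.9, 0.8, 11.5]
opening: 0.006
```

Force rises sharply at TCP height 178 mm, which is the folded rod's top, so the gauge is on its stop. I'm withdrawing straight up.

```bash
python3 -m inch '[0,-0.003,0,0,0,0,1,0,-0.01,0,0,0,0,1,0,-0.02,0,0,0,0,1,0,-0.03,0,0,0,0,1,0,-0.03,0,0,0,0,1,0,-0.03,0,0,0,0,1,0,0,-0.03,0,0,0,1,0,0,-0.03,0,0,0,1,0,0,-0.03,0,0,0,1,0,0,0,0,0,0,1]'; python3 look.py 9 wrist scene;python3 - <<'E'
from bar import *
for n in("wrist","scene"):
    c=np.load(f"pics/{n}9.npz");W=world(c);p=c["pixels"];z=W[...,2];M=(W[...,:2]-o)@R
    m=(z>165)&(z<200)&(M[...,1]>-15)&(M[...,1]<10)&(M[...,0]>-125)&(M[...,0]<-85)
    print(n,m.sum(),np.percentile(M[m],[5,50,95],axis=0).round(1).tolist() if m.any() else 0,np.percentile(z[m],[5,50,95]) if m.any() else 0)
    m=(abs(M[...,0])<200)&(z>208)&(z<245)&(M[...,1]<-80)&(M[...,1]>-170)&(p.max(-1)<60);print("bar",m.sum(),M[m].mean(0) if m.any() else 0)
E
```

```text
t: 15.3
eef_pos: [455.7, 26.6, 300.5]
tcp_rot: [-1.571, -0.0, -1.405]
ft_force: [1.4, 0.7, 0.7]
opening: 0.004
wrist 230 [[-108.0, -13.8], [-105.3, -2.4], [-101.3, 8.6]] [174.55274585 177.23933266 178.76414023]
bar 0 0
scene 25 [[-105.4, -14.3], [-101.9, -2.6], [-98.9, 8.5]] [171.97623323 176.1671344  179.26699243]
bar 121 [-123.92386378 -128.07178786]
```

View pics/wrist9.png

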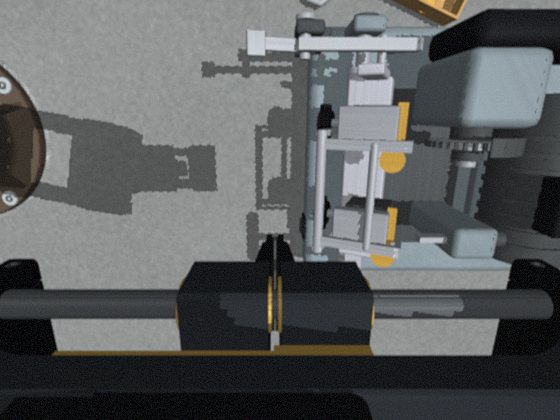

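View pics/scene9.png

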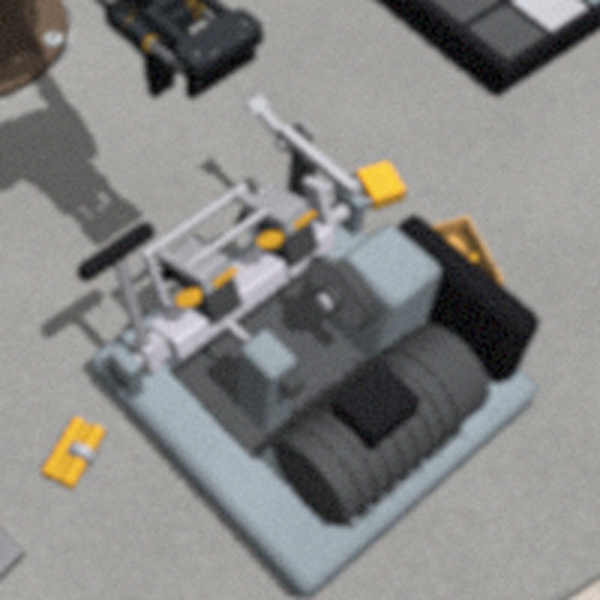

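```bash
python3 -m inch '[0,0,0,0,0,0,1,0,0,0,0,0,0,1,0,0,0,0,0,0,1]'; python3 -c "
from cell import env
print(env.job_done())"
```

```text
t: 15.7
eef_pos: [458.8, 26.9, 299.3]
tcp_rot: [-1.571, 0.0, -1.404]
ft_force: [-0.1, -0.8, 0.4]
opening: 0.007
the job is handed in; nothing more can be done
None
```

The carriage is parked on the catch and the shoulder gauge is folded down on the clamps. I handed the job in at about 16 s; no verdict was returned.

- **Parking:** I held the grip bar loosely between the fingers and drew it back to about 0.47 rad. I then eased it forward until the pull dropped from 8 N to 0 and opened the fingers. After I lifted the hand away, the bar stayed within about 2 mm of its stated parked place.
- **Gauge:** With the fingers closed, I pushed the rod over from the front and pressed it down from above. The force rose to 11.5 N at 178 mm, which is the height of the folded rod's top.

**Last checks:**
- **Rod:** its top is at 176–177 mm, against 178 expected. It sits at machine x −105 mm in the wrist view and −102 mm in the scene view, against −102 expected. That 3 mm spread is close to the camera calibration error.
- **Grip bar:** at −124 mm in the scene view, against −126 mm expected, so the carriage is still parked.
- **Hand:** about 300 mm up, in front of the machine, with force readings at noise level.
- **Not measured:** I never measured the catch angle and load directly, only inferred them from the carriage staying put. I kept clear of the bystanders and felt no unexpected contact, but did not re-measure them.

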